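# Line up the turned finials by height on the display board

## Task

Stand the four turned finials on the display board in order of height, one upright in the middle of each ringed mark, with the tallest on the mark nearest the green button and the shortest on the mark nearest the plain wooden button. Do not knock any of them over, and leave the sanding block, the wax tin and the gouge where they are.

Things in the scene. Friction and masses are not known exactly. Their poses are not given: they have to be found in the camera images.
- yellow_finial: Turned pale-wood finial with a yellow top, the shortest of four: 55 mm tall, standing loose on its foot. Round about its own z, so its yaw means nothing. Foot disc 44 mm across, tapering to the stem by 13 mm up; straight cylindrical stem 29 mm across from 13 mm up to 43 mm up; then the coloured cap 32 mm across. About 41 g. Origin: centre of the underside; z up.
- blue_finial: Turned pale-wood finial with a blue top, the second shortest of four: 70 mm tall, standing loose on its foot. Round about its own z, so its yaw means nothing. Foot disc 44 mm across, tapering to the stem by 13 mm up; straight cylindrical stem 29 mm across from 13 mm up to 58 mm up; then the coloured cap 32 mm across. About 52 g. Origin: centre of the underside; z up.
- black_finial: Turned pale-wood finial with a black top, the second tallest of four: 85 mm tall, standing loose on its foot. Round about its own z, so its yaw means nothing. Foot disc 44 mm across, tapering to the stem by 13 mm up; straight cylindrical stem 29 mm across from 13 mm up to 73 mm up; then the coloured cap 32 mm across. About 64 g. Origin: centre of the underside; z up.
- red_finial: Turned pale-wood finial with a red top, the tallest of four: 100 mm tall, standing loose on its foot. Round about its own z, so its yaw means nothing. Foot disc 44 mm across, tapering to the stem by 13 mm up; straight cylindrical stem 29 mm across from 13 mm up to 88 mm up; then the coloured cap 32 mm across. About 75 g. Origin: centre of the underside; z up.
- board: Fixed dark-wood display board, 78 mm (its x) by 440 mm (its y) by 12 mm thick, flat on the bench; origin at the centre of its underside, z up. On its flat top (12 mm above the bench) are four white-ringed circular marks, 60 mm across, in one row at x = 0 and y = -127.5, -42.5, +42.5 and +127.5 mm in the board's frame; printed flat, no recess.
- green_button: Green round button, 32 mm across and 12 mm high, fixed on top of the board close to one end (195 mm from the board's centre along its length, at its +y or its -y end; this differs from start to start). It marks the tall end of the row. Origin: centre of its underside.
- plain_button: Pale plain-wood button of the same size, fixed near the board's other end: the short end of the row. Origin: centre of its underside.
- sanding_block: Bystander: loose cork sanding block with a grey abrasive face, 60 x 110 x 26 mm, lying beyond the board. Origin: centre of its underside.
- wax_tin: Bystander: loose bare-metal tin, 68 mm across, 50 mm high, standing at the left. Origin: centre of its underside.
- gouge: Bystander: loose turning gouge lying on the bench at the right, 307 mm long along its x, wooden handle 26 mm thick to -x, steel blade to +x, 17 mm above the bench at most. Origin: under the middle of its length.
Mind the look-alikes: they are no part of the job. Leave any pink or purple look-alike of the red_finial alone.

How it is judged:
By the outcome, as a careful person would: the job done as asked, in the order asked, and still so for the second after the job is handed in, with the robot touching nothing.
It also fails if it takes over 96 s, if anything falls off the work surface, if the arm or the gripper's body presses on something with over 40 N, if the wrist force passes 120 N, or if a joint passes its speed limit or range.

## Robot

A 6-joint arm with a two-finger parallel gripper is mounted at the origin on the work surface. World frame = base frame: x ahead of the robot, y to its left, z up, the work surface at z = 0. Lengths are in mm, angles in rad, forces in N, time in s.
With the tool pointing down it reaches from about 400 to 925 mm from the base axis. Payload 12.5 kg.
Tool frame: the origin (TCP) lies midway between the tips of the shut fingers; the grasp point (between the pads) lies 19 mm behind it; z points along the fingers, y is the direction in which the jaws open and shut (so a half turn about z gives the same grasp; the last joint's range is limited). The gripper opens to 95 mm and grips with 3 to 60 N. Pads are 20 mm wide; open, the fingers measure 119 mm over their backs; the gripper's body (75 mm by 180 mm) begins 59 mm behind the grasp point.
Start: joints at [1.168, 0.491, 1.559, -0, 1.092, -0.106], TCP at [182.771, 597.697, 214.661] pointing down, gripper open.
Joint ranges: [-3.1, 3.1], [-0.84, 2.19], [0.05, 2.79], [-1.13, 4.28], [0.06, 2.93], [-2.69, 2.69]. Speed limits (rad/s): [2.22, 2.22, 2.79, 3.14, 3.14, 3.14].

## Interface

Orientations are given as [roll, pitch, yaw] about the fixed x, y, z axes, in that order (R = Rz(yaw) Ry(pitch) Rx(roll)).
In Python, from cell import env, eyes, job_done, boxes_of, regions_of gives the robot as it stands.
- The arm moves only by the tool send_rows, never from a script. Its argument "plan" is text: rows parted by semicolons, each of 5 numbers parted by spaces: the shift along the tool's x, y, z in mm, then the turn about the tool's z in rad, then the finger opening in mm, from 0 to 95.1. In form: x y z roll gripper; .... A call has 1 to 8 rows; each row shifts and turns the pose as measured when the row begins, along the tool's axes as they then stand; what a row does not reach is not made up. A row lasts 1/10 s, in which the tool goes at most 50 mm and 8.59 degrees, less where a joint would pass 70% of its speed; a pose out of reach is approached as far as the arm can. A call with a gripper value outside its range is refused whole. The fingers move at their own pace and stop on an object; the grip force is fixed at half the most. Time passes only in rows, so rows that do not move let the fingers close. It gives the time, the measured TCP pose, the force and the opening at its end, in the units of the state.
- env.state(): the state, without advancing time (a new reading comes with each control period).
- eyes.read_camera(name): name is "scene" or "top" or "wrist"; returns a dict with "image" (420x560x3 uint8, red, green, blue), "vertical_fov" (degrees; the focal length in pixels is half the picture's height over the tangent of half this angle, whatever the lens; pixels are square), "cx", "cy" (the principal point, pixels), "extrinsics" (4x4, takes a point from camera to world coordinates). Camera axes: x right, y up, looking along -z (the intrinsics and any distortion apply to the point x, -y, -z); pixel columns grow to the right and rows downward; lengths in mm; the calibration is good to about 2 mm. A picture is of the moment at which its call begins. There is no depth.
- job_done(): hands the job in, once; it reports no verdict.
Trained networks look in a picture, given as the dict that the camera call returned (one of the last four; its "shot" number tells which), for a name from the list of things; names that differ only in an ending like _2 or _b are one class to them, and where a whole thing is asked for, a point or a joint stands for the part that bears it (a point fixed in the world has none). Each returns a list of dicts, best first, with "confidence" (0 to 1); they miss things now and then, are a little off and sometimes report something else, mostly with a low value. They report only what shows in the picture. A call takes as long as a camera call. They do not tell look-alikes from the thing itself.
- boxes_of(target, picture): "bbox" ([left, top, width, height] in pixels, round what is visible of it).
- regions_of(target, picture): "pixels" (420x560 bool, what is visible of it) and "bbox" ([left, top, width, height] in pixels, round what is visible of it).
The state is a dict: "t": time; "joints": joint angles; "qvel": joint speeds; "tau": joint torques, N m; "eef_pos": TCP position; "tcp_rot": TCP orientation; "ft_force": force on the tool from outside, world axes, zero at the start; "moment": the same for the moment, N m; "opening": opening from 0.0 (shut) to 1.0 (fully open).
Only numpy, scipy, OpenCV 4.12 (cv2) and the standard library are available. Lean on these libraries where they do the work, as an engineer would, in place of code of your own. Each camera call takes 0.05 s, during which the arm holds its last target.

## Working session

There is one attempt and no reset: what is moved stays moved. The work goes in short steps, Python scripts to look and compute and a tool call to move; the robot and the scene stay as the last step left them, time stands still between calls to the robot, and variables do not carry over. Pictures are saved under pics/ and viewed, and the job is handed in when it is done.

Besides the shell and the picture viewer there is one more tool, called after "Call:" as name(argument=value, ...), one argument or row to a line, values as JSON. send_rows: Moves the arm, as the interface text tells. Its arguments: {"type":"object","properties":{"plan":{"type":"string"}},"required":["plan"]}

```bash
ls; mkdir -p pics
python3 - <<'E'
from cell import env, eyes, job_done, boxes_of, regions_of
import cv2
print(env.state())
for n in ("scene","top"):
    p=eyes.read_camera(n)
    cv2.imwrite(f"pics/{n}0.png",p["image"][:,:,::-1])
    print(n,{k:v for k,v in p.items() if k!="image"})
    for t in ["yellow_finial","blue_finial","black_finial","red_finial","board","green_button","plain_button","wax_tin","sanding_block","gouge"]:
        print(t,[( [int(x) for x in b["bbox"]],round(b["confidence"],2)) for b in boxes_of(t,p)])
E
```

```text
pics
{'t': 0.0, 'joints': array([ 1.16839401e+00,  4.91544614e-01,  1.55944493e+00,  6.34883988e-06,
        1.09172008e+00, -1.05612626e-01]), 'qvel': array([-0.00105646, -0.00064973, -0.00058151, -0.00047665, -0.00194955,
       -0.00042802]), 'tau': array([-3.12258657e-03, -6.12618899e+01, -2.58189815e+01,  6.91917655e-02,
        4.81384818e-02, -1.01985456e-04]), 'eef_pos': array([182.66929258, 597.45111828, 214.07259712]), 'tcp_rot': array([-3.14048250e+00, -1.23346244e-04,  2.84479997e+00]), 'ft_force': array([ 0.81897244,  0.23933902, -0.08428069]), 'moment': array([ 0.02166106, -0.03443779, -0.02019071]), 'opening': 1.001396925820572}
scene {'vertical_fov': 47.97098943236259, 'cx': 278.90744979325046, 'cy': 215.54086163078046, 'extrinsics': array([[ 4.46144130e-01, -6.14750253e-01,  6.50413362e-01,
         1.36887856e+03],
       [ 8.94936294e-01,  3.11862363e-01, -3.19109537e-01,
        -3.64792181e+02],
       [-6.66677925e-03,  7.24447370e-01,  6.89297876e-01,
         8.60094226e+02],
       [ 0.00000000e+00,  0.00000000e+00,  0.00000000e+00,
         1.00000000e+00]])
[... 871 characters left out ...]
e-02,  6.21111216e-02,  9.98016768e-01,
         1.37846965e+03],
       [ 0.00000000e+00,  0.00000000e+00,  0.00000000e+00,
         1.00000000e+00]]), 'shot': 2}
yellow_finial [([248, 258, 14, 16], 0.72), ([338, 250, 16, 13], 0.57)]
blue_finial [([303, 249, 11, 15], 0.64)]
black_finial [([250, 261, 12, 12], 0.59)]
red_finial [([168, 251, 20, 13], 0.69), ([193, 251, 22, 15], 0.57), ([185, 220, 18, 9], 0.51), ([219, 264, 14, 13], 0.51), ([219, 237, 16, 14], 0.44)]
board [([223, 201, 136, 25], 0.85)]
green_button [([348, 209, 9, 9], 0.56)]
plain_button [([409, 197, 9, 91], 0.44)]
wax_tin [([135, 223, 26, 21], 0.72)]
sanding_block [([278, 149, 36, 24], 0.94)]
gouge [([406, 198, 14, 92], 0.78)]
```

Run:
```python
import cv2
a=cv2.imread("pics/scene0.png");cv2.imwrite("pics/scene0c.png",cv2.resize(a[120:330,60:420],None,fx=2.2,fy=2.2,interpolation=cv2.INTER_CUBIC))
a=cv2.imread("pics/top0.png");cv2.imwrite("pics/top0c.png",cv2.resize(a[130:310,120:430],None,fx=2.5,fy=2.5,interpolation=cv2.INTER_CUBIC))
```

```text
(no output)
```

View pics/scene0c.png

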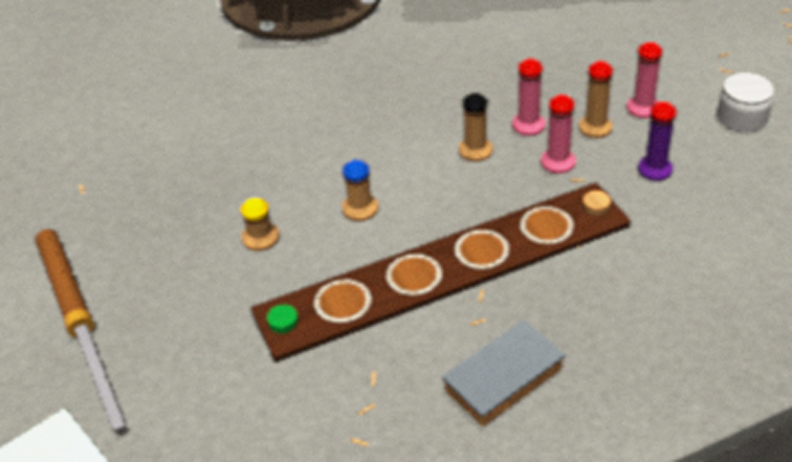

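View pics/top0c.png

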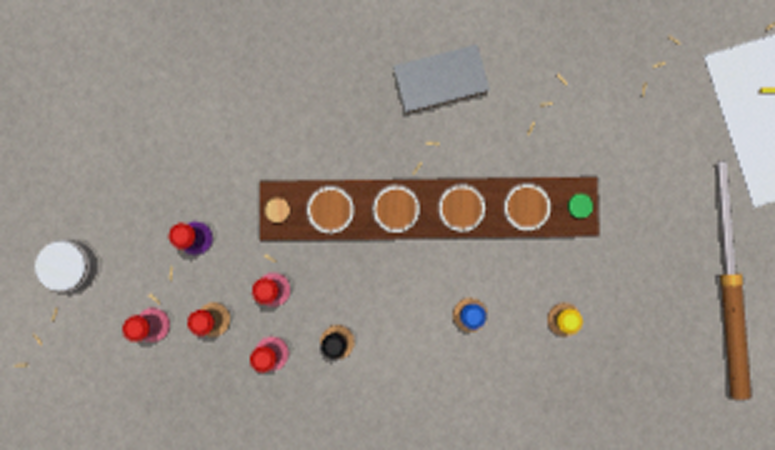

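```bash
cat > h.py <<'E'
from cell import env, eyes, job_done, boxes_of, regions_of
import cv2, numpy as np
def K(p):
    h=p["image"].shape[0]; f=h/2/np.tan(np.radians(p["vertical_fov"])/2); return f
def ray(p,u,v,z):
    f=K(p);T=p["extrinsics"];d=T[:3,:3]@np.array([(u-p["cx"])/f,-(v-p["cy"])/f,-1.]);o=T[:3,3]
    return o+d*(z-o[2])/d[2]
def proj(p,X):
    T=p["extrinsics"];c=T[:3,:3].T@(np.array(X,float)-T[:3,3]);f=K(p)
    return np.array([p["cx"]+f*c[0]/-c[2],p["cy"]-f*c[1]/-c[2]])
def blobs(m,amin=20):
    n,l,s,c=cv2.connectedComponentsWithStats(m.astype(np.uint8)); return [(c[i].round(1),int(s[i][4])) for i in range(1,n) if s[i][4]>=amin]
def masks(im):
    hsv=cv2.cvtColor(im,cv2.COLOR_RGB2HSV);H,S,V=[hsv[...,i].astype(int) for i in range(3)]
    return dict(red=((H<5)|(H>175))&(S>190)&(V>120),blue=(H>100)&(H<125)&(S>150)&(V>80),yellow=(H>25)&(H<33)&(S>180)&(V>120),green=(H>50)&(H<80)&(S>150),black=(V<40))
def save(p,n,box=None,s=1):
    a=p["image"][:,:,::-1]
    if box: a=a[box[1]:box[3],box[0]:box[2]]
    cv2.imwrite(n,cv2.resize(a,None,fx=s,fy=s,interpolation=cv2.INTER_CUBIC))
E
python3 - <<'E'
from h import *
hz=dict(red=96,blue=66,yellow=51,black=81,green=22)
for n in ("top","scene"):
    p=eyes.read_camera(n)
    for k,m in masks(p["image"]).items():
        for c,a in blobs(m,12): print(n,k,c,a,ray(p,*c,hz[k]).round(1)[:2])
    m=regions_of("board",p)[0]["pixels"].astype(np.uint8)
    r=cv2.minAreaRect(np.argwhere(m)[:,::-1].astype(np.float32)); print("board",r)
    for q in cv2.boxPoints(r): print(ray(p,*q,12).round(1)[:2])
    im=p["image"].astype(int); w=(im.min(2)>150)
    mm=cv2.erode(cv2.morphologyEx(m,cv2.MORPH_CLOSE,np.ones((9,9),np.uint8)),np.ones((3,3),np.uint8))
    print([(c,a,ray(p,*c,12).round(1)[:2]) for c,a in blobs(w&(mm>0),8)])
p=eyes.read_camera("wrist"); save(p,"pics/w0.png"); print(p["extrinsics"].round(3),p["vertical_fov"],p["cx"],p["cy"]); print(env.state()["t"])
E
```

```text
top red [192.5 223.9] 75 [586.1 257.4]
top red [225.7 245.8] 78 [519.9 156.8]
top red [199.8 258.5] 77 [481.9 234.3]
top red [174.  260.9] 75 [474.9 311.7]
top red [224.8 273.2] 75 [437.8 158.9]
top blue [308.8 256. ] 71 [487.5 -96.1]
top yellow [447.6 166. ] 49 [ 770.5 -539.9]
top yellow [348.1 258.2] 37 [ 479.8 -220.1]
top green [351.6 212. ] 68 [ 626.3 -237.9]
top black [509.1 163.5] 135 [ 773.2 -719.9]
top black [507.2 192.4] 23 [ 682.9 -710.8]
top black [508.8 199.5] 14 [ 660.8 -715. ]
top black [515.5 219.4] 210 [ 599.2 -733.6]
top black [ 22.9 239.5] 267 [539.9 774.2]
top black [253.  267.4] 42 [453.9  75.2]
top black [518.7 341.9] 454 [ 227.7 -729.9]
top black [ 30.6 394.9] 2736 [ 78.8 734.9]
top black [ 32.9 368.4] 74 [156.  730.8]
top black [281.1 400.1] 1132 [59.7 -9.7]
top black [309.2 417.6] 34 [  8.3 -93.4]
board ((291.4498596191406, 213.13131713867188), (25.410104751586914, 135.11558532714844), 89.46454620361328)
[662.8 174.1]
[ 666.6 -263.8]
[ 584.1 -263.5]
[580.6 172.8]
[(array([257.1, 211.6]), 23, array([628.5,  66.3])), (array([275.7, 207. ]), 23, array([643.4,   6
[... 2448 characters left out ...]
 -264.8]
[572.1 200.7]
[671.2 170.1]
[ 676.1 -268. ]
[(array([307.7, 223.7]), 53, array([629.1,  80. ])), (array([278.5, 234.2]), 68, array([628.8,  -3.3])), (array([248.5, 236. ]), 8, array([600.6, -72.9])), (array([256.5, 245.8]), 31, array([639.8, -68.8])), (array([238.7, 245.7]), 32, array([ 619.9, -107.5])), (array([206.3, 251.3]), 9, array([ 601.5, -184.7])), (array([216.5, 259.4]), 63, array([ 636.9, -172. ]))]
[[ 2.92000e-01 -9.14000e-01 -2.81000e-01  1.01920e+02]
 [ 9.56000e-01  2.79000e-01  8.60000e-02  6.20967e+02]
 [-1.00000e-03 -2.94000e-01  9.56000e-01  3.84950e+02]
 [ 0.00000e+00  0.00000e+00  0.00000e+00  1.00000e+00]] 59.7010050582107 279.0325645852791 204.4079814665211
1.35
```

View pics/w0.png

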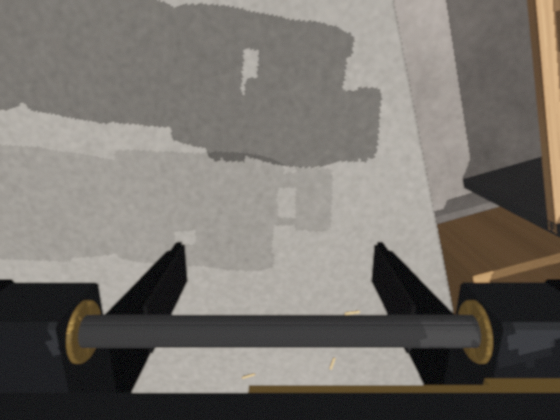

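```bash
cat >> h.py <<'E'
from scipy.optimize import least_squares
def capc(p,x,y,h,r=16,t=12):
    a=np.linspace(0,6.283,40); P=[proj(p,(x+r*np.cos(b),y+r*np.sin(b),z)) for z in (h,h-t) for b in a]
    q=cv2.convexHull(np.array(P,np.float32)); m=cv2.moments(q); return np.array([m["m10"],m["m01"]])/m["m00"]
def capfit(p,c,h,**k):
    x0=ray(p,*c,h)[:2]; return least_squares(lambda s:capc(p,s[0],s[1],h,**k)-c,x0).x
def lmasks(im):
    hsv=cv2.cvtColor(im,cv2.COLOR_RGB2HSV);H,S,V=[hsv[...,i].astype(int) for i in range(3)]
    return dict(red=((H<5)|(H>176))&(S>200)&(V>70),blue=(H>100)&(H<125)&(S>140)&(V>50),yellow=(H>25)&(H<34)&(S>170)&(V>70),black=(V<50),green=(H>50)&(H<80)&(S>150),disc=(H>5)&(H<16)&(S>150)&(V>110))
E
python3 - <<'E'
from h import *
hz=dict(red=100,blue=70,yellow=55,black=85)
for n in ("top","scene"):
    p=eyes.read_camera(n); L=lmasks(p["image"])
    for k,m in L.items():
        for c,a in blobs(m,12):
            if k=="green": print(n,k,c,a,capfit(p,c,24).round(1)); continue
            if k=="disc": 
                x=ray(p,*c,12)
                if a>60 and 550<x[0]<700: print(n,k,c,a,x.round(1)[:2]); 
                continue
            x=capfit(p,c,hz[k])
            if 400<x[0]<700 and abs(x[1])<400: print(n,k,c,a,x.round(1))
E
```

```text
top red [192.8 223.9] 64 [586.1 256.8]
top red [225.9 245.8] 47 [519.9 156.3]
top red [200.2 258.4] 69 [482.2 233.4]
top red [174.3 260.8] 72 [475.2 311.1]
top red [225.  272.8] 54 [438.9 158.7]
top blue [308.8 255.9] 72 [487.8 -96. ]
top yellow [348.1 258.2] 37 [ 479.7 -220.3]
top black [253.3 267.5] 52 [453.6  74.2]
top green [351.6 212. ] 69 [ 626.5 -238.1]
top disc [330.4 212.2] 164 [ 626.3 -170.9]
top disc [251.6 213.3] 165 [623.  84.]
top disc [277.8 213. ] 171 [ 6.239e+02 -6.000e-01]
top disc [304.1 212.6] 165 [625.1 -85.7]
scene red [355.  143.4] 60 [480. 311.]
scene red [300.7 150.8] 62 [442.7 157.6]
scene red [332.5 152.1] 64 [486.7 233.3]
scene red [314.7 167.5] 68 [524.2 155.9]
scene red [360.7 170.6] 75 [590.3 256. ]
scene blue [221.3 197.3] 85 [490.4 -97.2]
scene yellow [174.7 214. ] 69 [ 480.2 -219.7]
scene black [275.5 166.9] 71 [457.7  73.1]
scene green [188.  264.3] 136 [ 626.1 -238.3]
scene disc [308.1 221.7] 173 [623.1  84.5]
scene disc [278.6 232.7] 190 [624.2  -0.7]
scene disc [247.6 244.2] 207 [625.1 -86.1]
scene disc [215.3 256.1] 226 [ 625.8 -170.8]
```

```bash
cat > pl.py <<'E'
from h import *
import sys
from scipy.spatial.transform import Rotation as R
# usage: x y z yaw n grip
x,y,z,yaw=map(float,sys.argv[1:5]); n=int(sys.argv[5]); g=sys.argv[6]
s=env.state(); p=s["eef_pos"]; w=s["tcp_rot"][2]
print("t",round(s["t"],2),p.round(1),s["tcp_rot"].round(3),round(s["opening"]*95.1,1),s["ft_force"].round(1))
d=(np.array([x,y,z])-p)/n; tot=(w-yaw+np.pi)%(2*np.pi)-np.pi; r=tot/n
rows=[]
for i in range(n):
    a=w-r*i
    Rm=R.from_euler("xyz",[np.pi,0,a]).as_matrix()
    v=Rm.T@d; rows.append(f"{v[0]:.1f} {v[1]:.1f} {v[2]:.1f} {r:.3f} {g}")
print("; ".join(rows))
E
python3 pl.py 484.5 233.4 200 1.5708 16 60
```

```text
t 1.45 [182.8 597.7 214.7] [3.142 0.    2.845] 95.4 [-0.4 -0.2 -0.1]
-24.7 -16.3 0.9 0.080 60; -25.9 -14.2 0.9 0.080 60; -27.0 -12.1 0.9 0.080 60; -27.8 -10.0 0.9 0.080 60; -28.5 -7.7 0.9 0.080 60; -29.1 -5.4 0.9 0.080 60; -29.4 -3.1 0.9 0.080 60; -29.6 -0.7 0.9 0.080 60; -29.5 1.6 0.9 0.080 60; -29.3 4.0 0.9 0.080 60; -28.9 6.3 0.9 0.080 60; -28.3 8.6 0.9 0.080 60; -27.5 10.8 0.9 0.080 60; -26.6 12.9 0.9 0.080 60; -25.5 15.0 0.9 0.080 60; -24.2 17.0 0.9 0.080 60
```

Call:
send_rows(
  plan="-24.7 -16.3 0.9 0.080 60; -25.9 -14.2 0.9 0.080 60; -27.0 -12.1 0.9 0.080 60; -27.8 -10.0 0.9 0.080 60; -28.5 -7.7 0.9 0.080 60; -29.1 -5.4 0.9 0.080 60; -29.4 -3.1 0.9 0.080 60; -29.6 -0.7 0.9 0.080 60",
)

```text
t: 2.25
eef_pos: [334.9, 410.0, 207.1]
tcp_rot: [3.14, -0.001, 2.186]
ft_force: [0.7, 0.5, -0.2]
opening: 0.634
```

```bash
python3 pl.py 484.5 233.4 200 1.5708 8 60
```

```text
t 2.25 [334.9 410.  207.1] [ 3.140e+00 -1.000e-03  2.186e+00] 60.3 [ 0.7  0.5 -0.2]
-28.8 2.5 0.9 0.077 60; -28.5 4.7 0.9 0.077 60; -28.1 6.9 0.9 0.077 60; -27.5 9.1 0.9 0.077 60; -26.7 11.1 0.9 0.077 60; -25.8 13.2 0.9 0.077 60; -24.7 15.1 0.9 0.077 60; -23.4 17.0 0.9 0.077 60
```

Call:
send_rows(
  plan="-28.8 2.5 0.9 0.077 60; -28.5 4.7 0.9 0.077 60; -28.1 6.9 0.9 0.077 60; -27.5 9.1 0.9 0.077 60; -26.7 11.1 0.9 0.077 60; -25.8 13.2 0.9 0.077 60; -24.7 15.1 0.9 0.077 60; -23.4 17.0 0.9 0.077 60",
)

```text
t: 3.05
eef_pos: [488.1, 223.5, 200.6]
tcp_rot: [3.139, -0.003, 1.544]
ft_force: [0.3, 0.7, -0.6]
opening: 0.632
```

```bash
python3 pl.py 484.5 233.4 170 1.5708 2 60
python3 - <<'E'
from h import *
p=eyes.read_camera("wrist"); save(p,"pics/w1.png")
for z in (100,0): print(proj(p,(484.5,233.4,z)))
p=eyes.read_camera("top"); save(p,"pics/t1.png",(150,200,270,300),6)
p=eyes.read_camera("scene"); save(p,"pics/s1.png",(260,110,420,230),5)
E
```

```text
t 3.05 [488.1 223.5 200.6] [ 3.139e+00 -3.000e-03  1.544e+00] 60.1 [ 0.3  0.7 -0.6]
4.9 -1.9 15.3 -0.014 60; 4.9 -1.9 15.3 -0.014 60
[274.99446465 191.02928774]
[275.82409437 166.01784675]
```

View pics/w1.png

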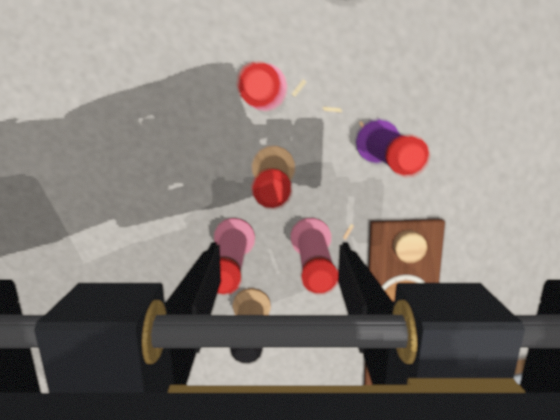

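View pics/s1.png

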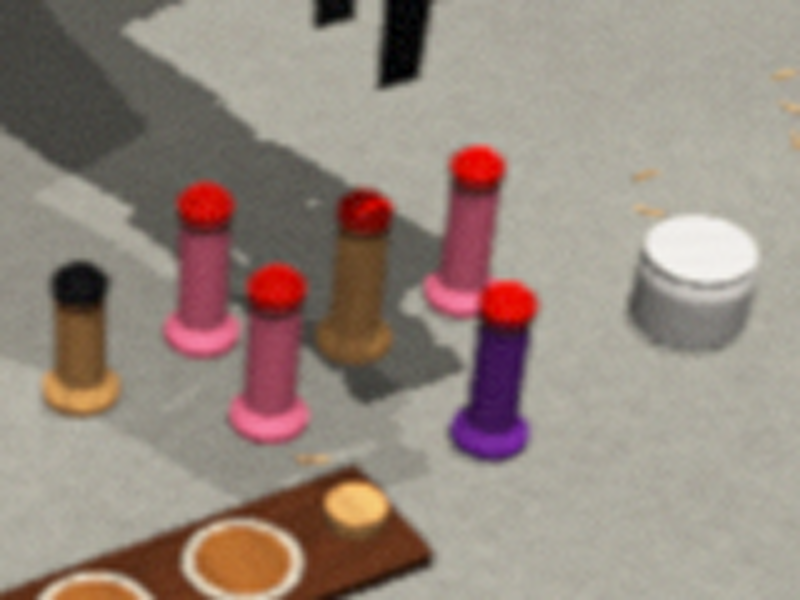

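Call:
send_rows(
  plan="5 -1.9 5 -0.014 60; 4.9 -1.9 5 -0.014 60; 0 0 0 0 60",
)

```text
t: 3.5
eef_pos: [482.7, 235.8, 189.6]
tcp_rot: [3.139, -0.003, 1.579]
ft_force: [-0.4, 0.0, -0.2]
opening: 0.629
```

```bash
python3 pl.py 484.5 233.4 46 1.5708 7 60
python3 - <<'E'
from h import *
p=eyes.read_camera("wrist"); m=lmasks(p["image"])["red"]
for c,a in blobs(m,40): print(c,a,capfit(p,c,100).round(1))
E
```

```text
t 3.5 [482.7 235.8 189.6] [ 3.139e+00 -3.000e-03  1.579e+00] 59.9 [-0.4  0.  -0.2]
-0.4 0.3 20.5 0.001 60; -0.4 0.3 20.5 0.001 60; -0.4 0.3 20.5 0.001 60; -0.3 0.3 20.5 0.001 60; -0.3 0.3 20.5 0.001 60; -0.3 0.3 20.5 0.001 60; -0.3 0.3 20.5 0.001 60
```

Call:
send_rows(
  plan="-1.5 1.2 0 0.005 60; -0.7 0.5 10 0.001 60; 0 0 22 0 60; 0 0 22 0 60; 0 0 22 0 60; 0 0 22 0 60; 0 0 22 0 60; 0 0 15 0 60",
)

```text
t: 4.35
eef_pos: [485.5, 235.0, 49.4]
tcp_rot: [3.134, -0.005, 1.574]
ft_force: [-0.2, -0.1, -0.8]
opening: 0.627
```

```bash
python3 pl.py 484.5 233.4 46 1.5708 1 60
python3 - <<'E'
from h import *
p=eyes.read_camera("wrist"); save(p,"pics/w2.png")
p=eyes.read_camera("scene"); save(p,"pics/s2.png",(260,90,420,210),5)
E
```

```text
t 4.35 [485.5 235.   49.4] [ 3.134 -0.005  1.574] 59.7 [-0.2 -0.1 -0.8]
-1.6 -1.0 3.4 0.004 60
```

View pics/w2.png

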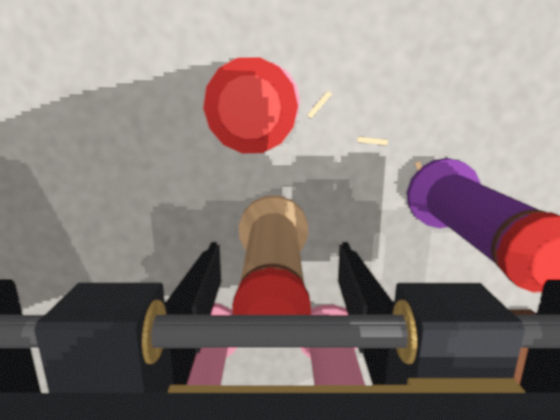

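View pics/s2.png

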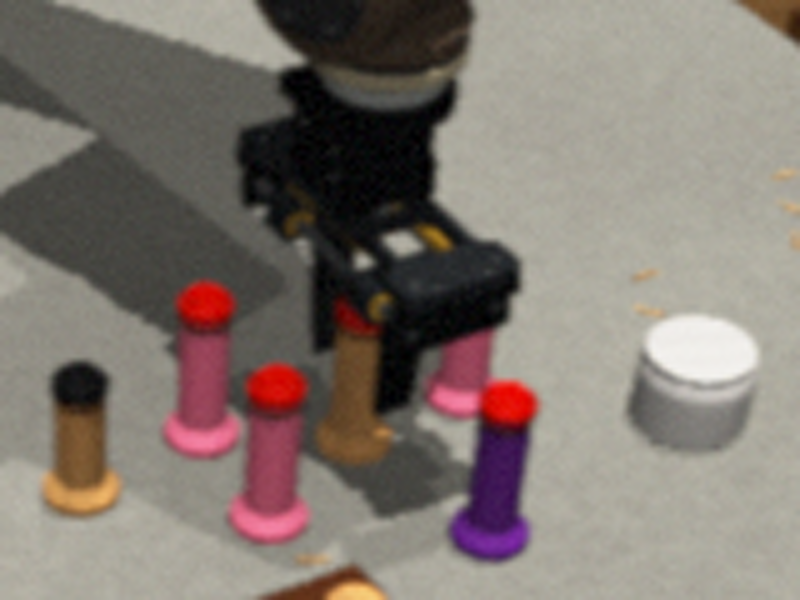

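Call:
send_rows(
  plan="-1.2 -2 3 0.004 60; 0 0 0 0 60; 0 0 0 0 44; 0 0 0 0 36; 0 0 0 0 20; 0 0 0 0 20; 0 0 0 0 20; 0 0 0 0 20",
)

```text
t: 5.25
eef_pos: [484.1, 233.9, 48.8]
tcp_rot: [3.132, -0.006, 1.57]
ft_force: [-0.2, -0.2, -1.6]
opening: 0.324
```

Call:
send_rows(
  plan="0 0 -5 0 20; 0 0 -15 0 20; 0 0 -30 0 20; 0 0 -30 0 20; 0 0 -30 0 20; 0 0 -20 0 20; 0 0 0 0 20",
)

```text
t: 5.95
eef_pos: [482.1, 232.9, 184.5]
tcp_rot: [3.134, -0.005, 1.57]
ft_force: [-0.3, 0.1, -2.2]
opening: 0.323
```

```bash
python3 pl.py 626.2 -170.9 175 1.5708 15 20
python3 - <<'E'
from h import *
p=eyes.read_camera("wrist"); save(p,"pics/w3.png")
p=eyes.read_camera("scene"); save(p,"pics/s3.png",(260,50,420,210),3.6)
E
```

```text
t 5.95 [482.1 232.9 184.5] [ 3.134 -0.005  1.57 ] 30.7 [-0.3  0.1 -2.2]
-26.9 9.6 0.6 -0.000 20; -26.9 9.6 0.6 -0.000 20; -26.9 9.6 0.6 -0.000 20; -26.9 9.6 0.6 -0.000 20; -26.9 9.6 0.6 -0.000 20; -26.9 9.6 0.6 -0.000 20; -26.9 9.6 0.6 -0.000 20; -26.9 9.6 0.6 -0.000 20; -26.9 9.6 0.6 -0.000 20; -26.9 9.6 0.6 -0.000 20; -26.9 9.6 0.6 -0.000 20; -26.9 9.6 0.6 -0.000 20; -26.9 9.6 0.6 -0.000 20; -26.9 9.6 0.6 -0.000 20; -26.9 9.6 0.6 -0.000 20
```

View pics/w3.png

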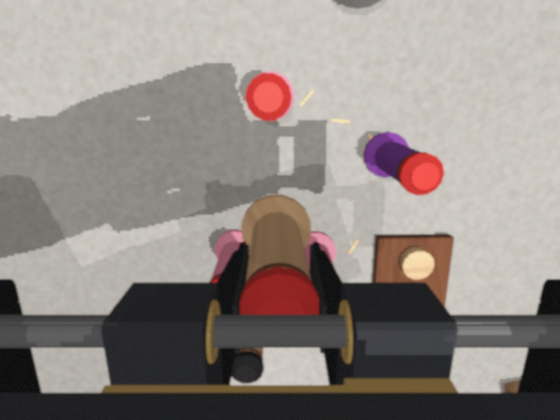

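View pics/s3.png

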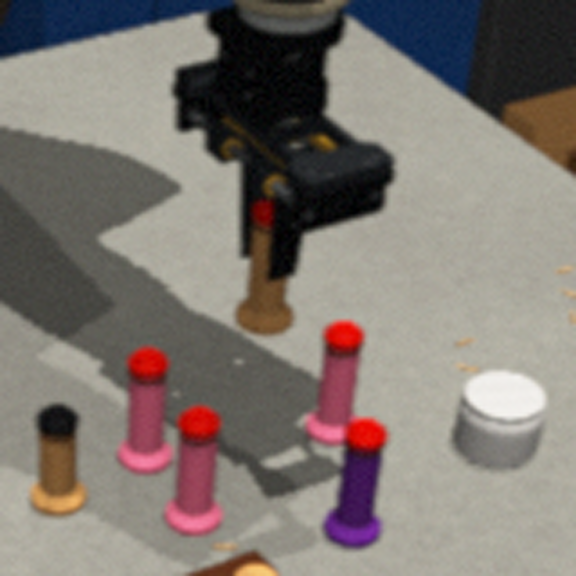

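Call:
send_rows(
  plan="-15 5 0 0 20; -27 10 0 0 20; -30 11 0 0 20; -30 11 0 0 20; -30 11 0 0 20; -30 11 0 0 20; -30 11 0 0 20; -30 11 0 0 20",
)

```text
t: 6.85
eef_pos: [559.2, 5.2, 168.6]
tcp_rot: [-3.127, -0.003, 1.576]
ft_force: [0.7, -0.5, -1.1]
opening: 0.323
```

```bash
python3 pl.py 626.2 -170.9 175 1.5708 7 20
```

```text
t 6.85 [559.2   5.2 168.6] [-3.127e+00 -3.000e-03  1.576e+00] 30.7 [ 0.7 -0.5 -1.1]
-25.2 9.4 -0.9 0.001 20; -25.2 9.5 -0.9 0.001 20; -25.2 9.5 -0.9 0.001 20; -25.2 9.5 -0.9 0.001 20; -25.2 9.5 -0.9 0.001 20; -25.2 9.5 -0.9 0.001 20; -25.2 9.5 -0.9 0.001 20
```

Call:
send_rows(
  plan="-25 9.5 -2 0 20; -25 9.5 -2 0 20; -25 9.5 -2 0 20; -25 9.5 -2 0 20; -25 9.5 -2 0 20; -22 9 -2 0 20; -15 6 -1 0 20; 0 0 0 0 20",
)

```text
t: 7.65
eef_pos: [620.7, -166.6, 164.3]
tcp_rot: [-3.106, -0.008, 1.571]
ft_force: [0.1, 1.7, -0.6]
opening: 0.325
```

```bash
python3 pl.py 626.2 -170.9 61 1.5708 1 20
```

```text
t 7.65 [ 620.7 -166.6  164.3] [-3.106 -0.008  1.571] 30.9 [ 0.1  1.7 -0.6]
-4.3 5.5 103.3 0.001 20
```

Call:
send_rows(
  plan="-3 4 0 0 20; -1 1 0 0 20; 0 0 0 0 20; 0 0 0 0 20",
)

```text
t: 8.05
eef_pos: [625.0, -168.0, 162.1]
tcp_rot: [-3.102, -0.01, 1.573]
ft_force: [-0.6, 0.4, -0.8]
opening: 0.323
```

```bash
python3 pl.py 626.2 -170.9 61 1.5708 1 20
```

```text
t 8.05 [ 625.  -168.   162.1] [-3.102 -0.01   1.573] 30.7 [-0.6  0.4 -0.8]
-2.9 1.2 101.1 0.002 20
```

```bash
sed -i 's/^d=.*/RA=R.from_euler("xyz",s["tcp_rot"]).as_matrix()\nd=(np.array([x,y,z])-p)\/n; tot=(w-yaw+np.pi)%(2*np.pi)-np.pi; r=tot\/n/; s/    Rm=.*/    Rm=RA@R.from_euler("z",r*i).as_matrix()/' pl.py; python3 pl.py 626.2 -170.9 68 1.5708 5 20
```

```text
t 8.05 [ 625.  -168.   162.1] [-3.102 -0.01   1.573] 30.7 [-0.6  0.4 -0.8]
-0.8 1.0 18.8 0.000 20; -0.8 1.0 18.8 0.000 20; -0.8 1.0 18.8 0.000 20; -0.8 1.0 18.8 0.000 20; -0.8 1.0 18.8 0.000 20
```

Call:
send_rows(
  plan="-0.8 1.4 19 0 20; -0.8 1.4 19 0 20; -0.8 1.4 19 0 20; -0.8 1.4 19 0 20; -0.6 1 14 0 20; 0 0 0 0 20",
)

```text
t: 8.65
eef_pos: [628.8, -168.0, 71.2]
tcp_rot: [-3.106, -0.009, 1.577]
ft_force: [-0.2, -0.2, -0.1]
opening: 0.323
```

```bash
python3 pl.py 628 -170.9 61 1.5708 1 20
```

```text
t 8.65 [ 628.8 -168.    71.2] [-3.106 -0.009  1.577] 30.7 [-0.2 -0.2 -0.1]
-3.0 -0.5 10.2 0.006 20
```

Call:
send_rows(
  plan="-2.5 0 4 0 20; -0.5 0 3 0 20; 0 0 1.5 0 20; 0 0 1 0 20; 0 0 0 0 20",
)

```text
t: 9.15
eef_pos: [629.6, -171.3, 63.8]
tcp_rot: [-3.11, -0.008, 1.577]
ft_force: [-0.2, 0.6, -1.1]
opening: 0.32
```

```bash
python3 pl.py 628 -170.9 61 1.5708 1 20
python3 - <<'E'
from h import *
p=eyes.read_camera("scene"); save(p,"pics/s4.png",(160,180,320,300),5)
p=eyes.read_camera("wrist"); save(p,"pics/w4.png")
E
```

```text
t 9.15 [ 629.6 -171.3   63.8] [-3.11  -0.008  1.577] 30.5 [-0.2  0.6 -1.1]
0.4 -1.5 2.9 0.006 20
```

View pics/s4.png

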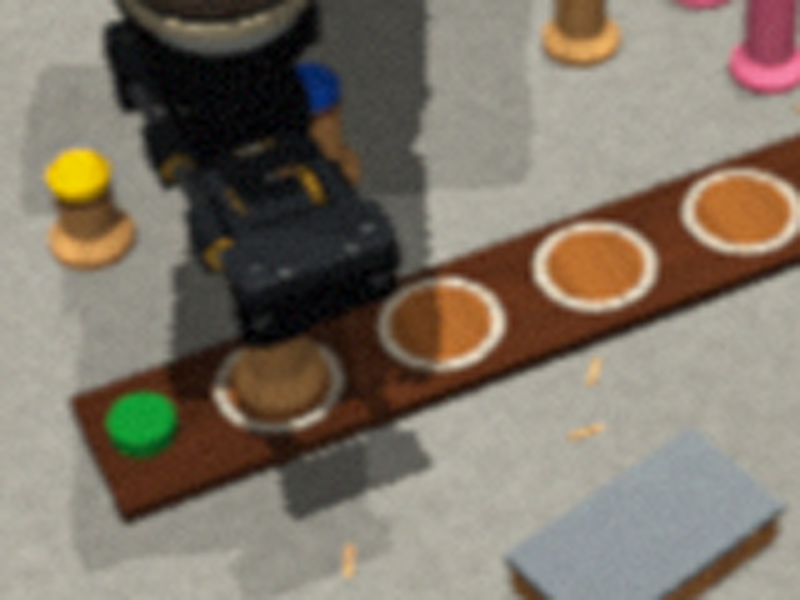

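View pics/w4.png

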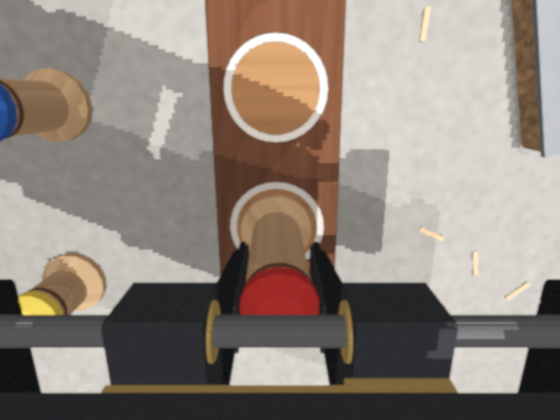

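Call:
send_rows(
  plan="0 -1 1.5 0 20; 0 0 1.5 0 20; 0 0 0 0 20",
)

```text
t: 9.55
eef_pos: [628.6, -171.3, 61.3]
tcp_rot: [-3.111, -0.007, 1.577]
ft_force: [-0.4, 0.9, -0.4]
opening: 0.324
```

Call:
send_rows(
  plan="0 0 0.8 0 20; 0 0 0.4 0 20; 0 0 0 0 20",
)

```text
t: 9.85
eef_pos: [628.7, -171.4, 61.4]
tcp_rot: [-3.111, -0.007, 1.577]
ft_force: [1.0, -0.8, -0.5]
opening: 0.323
```

Call:
send_rows(
  plan="0 0 0.5 0 32; 0 0 0 0 34; 0 0 0 0 38; 0 0 0 0 46; 0 0 0 0 56; 0 0 0 0 60; 0 0 0 0 60",
)

```text
t: 10.55
eef_pos: [628.8, -171.4, 60.2]
tcp_rot: [-3.111, -0.007, 1.577]
ft_force: [0.1, 0.8, -0.4]
opening: 0.624
```

```bash
python3 pl.py 628 -170.9 165 1.5708 4 20
python3 - <<'E'
from h import *
p=eyes.read_camera("wrist"); save(p,"pics/w5.png")
E
```

```text
t 10.55 [ 628.8 -171.4   60.2] [-3.111 -0.007  1.577] 59.3 [ 0.1  0.8 -0.4]
0.3 -1.0 -26.2 0.002 20; 0.3 -1.0 -26.2 0.002 20; 0.3 -1.0 -26.2 0.002 20; 0.3 -1.0 -26.2 0.002 20
```

View pics/w5.png

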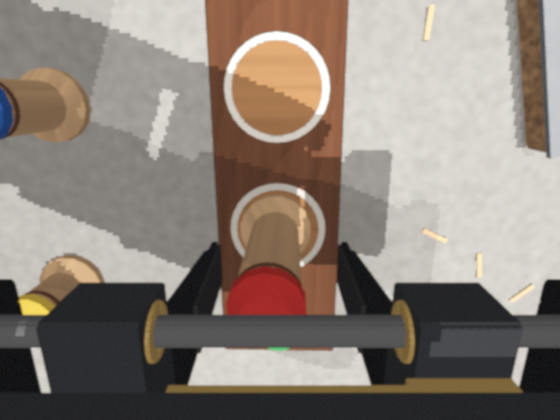

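Call:
send_rows(
  plan="0 0 -15 0 60; 0 0 -30 0 60; 0 0 -35 0 60; 0 0 -35 0 60; 8 -6 -5 0 60; 24 -17 0 0 60; 30 -21 0 0 60; 30 -21 0 0 60",
)

```text
t: 11.4
eef_pos: [566.1, -80.7, 192.8]
tcp_rot: [-3.115, -0.006, 1.573]
ft_force: [0.4, 0.2, 0.0]
opening: 0.631
```

```bash
python3 pl.py 455.7 73.7 160 1.5708 6 60
```

```text
t 11.4 [566.1 -80.7 192.8] [-3.115 -0.006  1.573] 60.0 [0.4 0.2 0. ]
25.7 -18.2 6.1 0.000 60; 25.7 -18.2 6.1 0.000 60; 25.7 -18.2 6.1 0.000 60; 25.7 -18.2 6.1 0.000 60; 25.7 -18.2 6.1 0.000 60; 25.7 -18.2 6.1 0.000 60
```

Call:
send_rows(
  plan="26 -19 4 0 60; 26 -19 4 0 60; 26 -19 4 0 60; 26 -18 4 0 60; 24 -16 4 0 60; 12 -8 2 0 60; 4 -3 0 0 60; 0 0 0 0 60",
)

```text
t: 12.2
eef_pos: [454.2, 71.7, 177.3]
tcp_rot: [-3.118, -0.005, 1.577]
ft_force: [-0.3, -0.4, -0.2]
opening: 0.631
```

```bash
python3 pl.py 455.7 73.7 33 1.5708 6 60
python3 - <<'E'
from h import *
p=eyes.read_camera("wrist"); save(p,"pics/w6.png"); print(proj(p,(455.7,73.7,85)))
p=eyes.read_camera("top"); L=lmasks(p["image"])["red"]
for c,a in blobs(L,12): print(c,a,capfit(p,c,100).round(1),capfit(p,c,112).round(1))
E
```

```text
t 12.2 [454.2  71.7 177.3] [-3.118 -0.005  1.577] 60.0 [-0.3 -0.4 -0.2]
0.2 0.8 24.0 0.001 60; 0.2 0.8 24.0 0.001 60; 0.2 0.8 24.0 0.001 60; 0.2 0.8 24.0 0.001 60; 0.2 0.8 24.0 0.001 60; 0.2 0.8 24.0 0.001 60
[285.46043053 204.37241943]
[333.2 211.2] 53 [ 624.2 -169. ] [ 623.4 -167.4]
[192.8 223.9] 58 [586.1 256.8] [585.7 254.4]
[225.8 245.9] 49 [519.6 156.6] [519.8 155.2]
[174.3 260.8] 64 [475.2 311.1] [475.8 308.3]
```

View pics/w6.png

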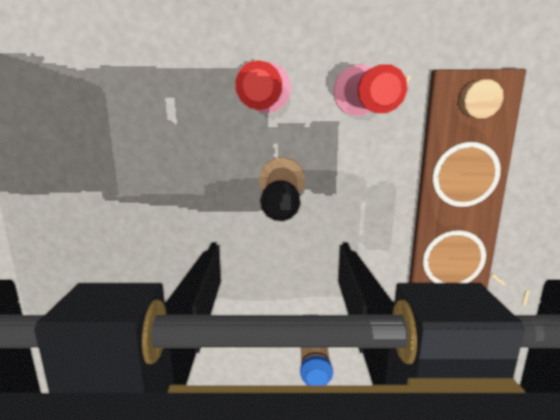

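Call:
send_rows(
  plan="0.4 0.6 15 0 60; 0.2 0.8 24 0 60; 0.2 0.8 24 0 60; 0.2 0.8 24 0 60; 0.2 0.8 24 0 60; 0.2 0.8 24 0 60; 0 0 8 0 60; 0 0 0 0 60",
)

```text
t: 13.1
eef_pos: [463.9, 66.8, 29.5]
tcp_rot: [-3.125, -0.005, 1.567]
ft_force: [0.3, -0.5, 0.4]
opening: 0.629
```

```bash
python3 pl.py 455.7 73.7 33 1.5708 1 60
python3 - <<'E'
from h import *
p=eyes.read_camera("wrist"); save(p,"pics/w7.png")
p=eyes.read_camera("scene"); L=lmasks(p["image"])["red"]
for c,a in blobs(L,12): print(c,a,capfit(p,c,100).round(1),capfit(p,c,112).round(1))
E
```

```text
t 13.1 [463.9  66.8  29.5] [-3.125 -0.005  1.567] 59.8 [ 0.3 -0.5  0.4]
6.9 -8.3 -3.3 -0.004 60
[355.  143.4] 58 [480. 311.] [494.  300.1]
[300.8 150.9] 60 [442.4 158.6] [456.9 150.6]
[314.7 167.4] 68 [523.9 156.1] [537.1 147.9]
[360.9 170.6] 74 [590.4 256.9] [602.6 247.1]
[211.8 229.2] 110 [ 617.  -167.2] [ 628.8 -170.3]
```

View pics/w7.png

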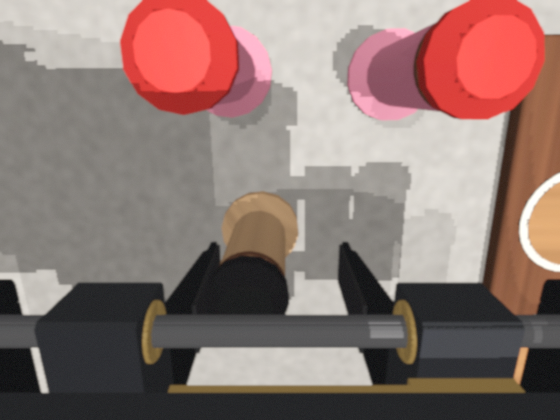

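Call:
send_rows(
  plan="3.5 -4.5 -2 0 60; 3 -3.5 -1 0 60; 0 0 0 0 60",
)

```text
t: 13.5
eef_pos: [456.7, 73.9, 36.5]
tcp_rot: [-3.131, -0.005, 1.567]
ft_force: [-0.6, -0.6, -0.1]
opening: 0.632
```

```bash
python3 pl.py 455.7 73.7 33 1.5708 1 60
python3 - <<'E'
from h import *
p=eyes.read_camera("wrist"); save(p,"pics/w8.png")
E
```

```text
t 13.5 [456.7  73.9  36.5] [-3.131 -0.005  1.567] 60.1 [-0.6 -0.6 -0.1]
-0.2 -1.0 3.5 -0.004 60
```

View pics/w8.png

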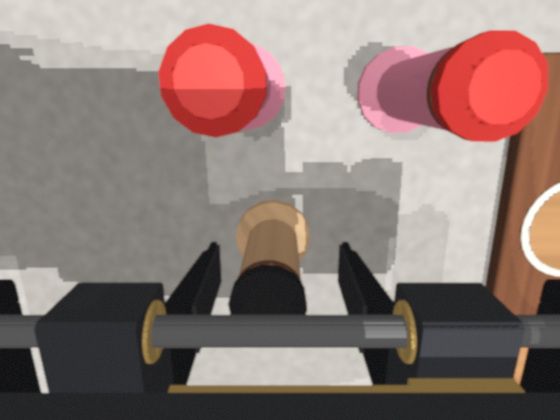

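Cap at (268,290), foot (272,230): slightly left of the jaw midline (279). Shift a little and close.

Call:
send_rows(
  plan="0 -2.5 2.5 0 60; 0 0 0 0 60; 0 0 0 0 44; 0 0 0 0 36; 0 0 0 0 20; 0 0 0 0 20; 0 0 0 0 20; 0 0 0 0 20",
)

```text
t: 14.35
eef_pos: [454.5, 73.9, 34.3]
tcp_rot: [-3.132, -0.005, 1.567]
ft_force: [-0.2, 0.1, 0.7]
opening: 0.32
```

Call:
send_rows(
  plan="0 0 -5 0 20; 0 0 -15 0 20; 0 0 -30 0 20; 0 0 -30 0 20; 0 0 -30 0 20; 0 0 -20 0 20; 0 0 0 0 20",
)

```text
t: 15.05
eef_pos: [455.2, 73.1, 170.3]
tcp_rot: [-3.13, -0.005, 1.567]
ft_force: [0.3, -0.5, -0.6]
opening: 0.324
```

```bash
python3 pl.py 625 -85.8 165 1.5708 9 20
```

```text
t 15.05 [455.2  73.1 170.3] [-3.13  -0.005  1.567] 30.8 [ 0.3 -0.5 -0.6]
-17.6 18.9 0.3 -0.000 20; -17.6 18.9 0.3 -0.000 20; -17.6 18.9 0.3 -0.000 20; -17.6 18.9 0.3 -0.000 20; -17.6 18.9 0.3 -0.000 20; -17.6 18.9 0.3 -0.000 20; -17.6 18.9 0.3 -0.000 20; -17.6 18.9 0.3 -0.000 20; -17.7 18.9 0.3 -0.000 20
```

Call:
send_rows(
  plan="-9 10 0 0 20; -18 19 -1 0 20; -20 21 -1 0 20; -20 21 -1 0 20; -20 21 -1 0 20; -20 21 -1 0 20; -20 21 -1 0 20; -16 18 -1 0 20",
)

```text
t: 15.85
eef_pos: [611.6, -79.0, 165.2]
tcp_rot: [-3.119, -0.007, 1.57]
ft_force: [-0.4, -0.2, -0.3]
opening: 0.321
```

```bash
python3 pl.py 626 -85.8 150 1.5708 3 20
```

```text
t 15.85 [611.6 -79.  165.2] [-3.119 -0.007  1.57 ] 30.5 [-0.4 -0.2 -0.3]
-2.3 4.9 4.9 -0.000 20; -2.3 4.9 4.9 -0.000 20; -2.3 4.9 4.9 -0.000 20
```

Call:
send_rows(
  plan="-1 5 2 0 20; 0 1 0 0 20; 0 0 0 0 20",
)

```text
t: 16.15
eef_pos: [618.3, -82.9, 158.1]
tcp_rot: [-3.113, -0.008, 1.567]
ft_force: [0.1, -0.9, -0.4]
opening: 0.323
```

```bash
python3 pl.py 626 -85.8 60 1.5708 5 20
```

```text
t 16.15 [618.3 -82.9 158.1] [-3.113 -0.008  1.567] 30.7 [ 0.1 -0.9 -0.4]
-0.7 2.1 19.6 -0.001 20; -0.7 2.1 19.6 -0.001 20; -0.7 2.1 19.6 -0.001 20; -0.7 2.1 19.6 -0.001 20; -0.7 2.1 19.6 -0.001 20
```

Call:
send_rows(
  plan="-0.7 3 19 0 20; -0.7 2.5 19 0 20; -0.7 2 19 0 20; -0.7 2 19 0 20; 0 1 10 0 20; 0 0 0 0 20",
)

```text
t: 16.75
eef_pos: [623.2, -80.8, 69.2]
tcp_rot: [-3.112, -0.008, 1.572]
ft_force: [0.2, 0.3, -0.8]
opening: 0.325
```

```bash
python3 pl.py 626.5 -85.8 47 1.5708 1 20
```

```text
t 16.75 [623.2 -80.8  69.2] [-3.112 -0.008  1.572] 30.9 [ 0.2  0.3 -0.8]
-5.2 4.0 22.0 0.001 20
```

Call:
send_rows(
  plan="-3 2 7 0 20; -2 1.5 6 0 20; -0.5 0.5 3 0 20; 0 0 2 0 20; 0 0 0 0 20",
)

```text
t: 17.25
eef_pos: [627.6, -86.3, 52.0]
tcp_rot: [-3.115, -0.008, 1.573]
ft_force: [-0.4, 0.5, -0.4]
opening: 0.32
```

```bash
python3 pl.py 626.5 -85.8 47 1.5708 1 20
python3 - <<'E'
from h import *
p=eyes.read_camera("wrist"); save(p,"pics/w9.png")
E
```

```text
t 17.25 [627.6 -86.3  52. ] [-3.115 -0.008  1.573] 30.4 [-0.4  0.5 -0.4]
0.5 -0.9 5.0 0.002 20
```

View pics/w9.png

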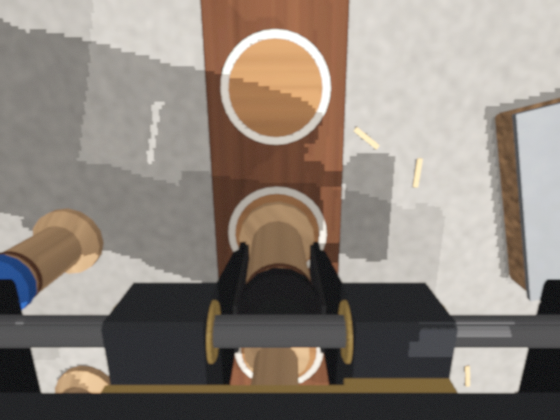

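Call:
send_rows(
  plan="0 0 2 0 20; 0 0 2 0 20; 0 0 1 0 20; 0 0 1 0 20; 0 0 0 0 20",
)

```text
t: 17.8
eef_pos: [627.8, -86.3, 46.6]
tcp_rot: [-3.116, -0.007, 1.573]
ft_force: [-0.7, 0.5, 0.4]
opening: 0.318
```

Call:
send_rows(
  plan="0 -1 0.7 0 20; 0 0 0.5 0 32; 0 0 0 0 34; 0 0 0 0 38; 0 0 0 0 46; 0 0 0 0 56; 0 0 0 0 60; 0 0 0 0 60",
)

```text
t: 18.6
eef_pos: [627.0, -86.3, 45.7]
tcp_rot: [-3.117, -0.007, 1.573]
ft_force: [0.2, -0.4, 1.0]
opening: 0.623
```

```bash
python3 pl.py 628 -85.8 165 1.5708 4 20
python3 - <<'E'
from h import *
p=eyes.read_camera("wrist"); save(p,"pics/w10.png")
E
```

```text
t 18.6 [627.  -86.3  45.7] [-3.117 -0.007  1.573] 59.2 [ 0.2 -0.4  1. ]
0.3 -0.5 -29.8 0.000 20; 0.3 -0.5 -29.8 0.000 20; 0.3 -0.5 -29.8 0.000 20; 0.3 -0.5 -29.8 0.000 20
```

View pics/w10.png

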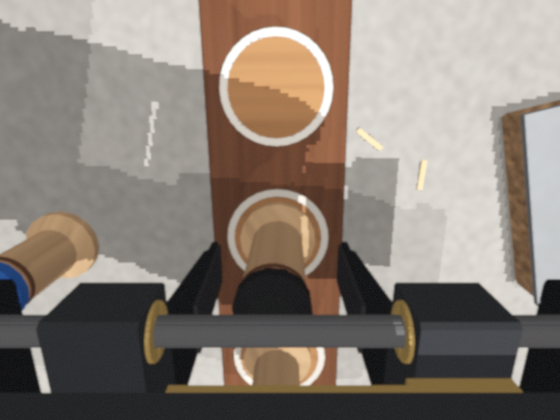

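Call:
send_rows(
  plan="0 0 -15 0 60; 0 0 -30 0 60; 0 0 -35 0 60; 0 0 -35 0 60; -1 -10 0 0 60; -2 -26 0 0 60; -2 -28 0 0 60; -2 -28 0 0 60",
)

```text
t: 19.45
eef_pos: [536.8, -94.3, 172.7]
tcp_rot: [-3.122, -0.006, 1.574]
ft_force: [0.4, -0.5, 0.1]
opening: 0.633
```

```bash
python3 pl.py 489 -96.6 140 1.5708 2 60
```

```text
t 19.45 [536.8 -94.3 172.7] [-3.122 -0.006  1.574] 60.2 [ 0.4 -0.5  0.1]
-1.2 -23.6 16.8 0.002 60; -1.2 -23.6 16.8 0.002 60
```

Call:
send_rows(
  plan="-0.5 -24 8 0 60; 0 -14 12 0 60; 0 -3 12 0 60; 0 0 0 0 60; 0 0 0 0 60",
)

```text
t: 19.95
eef_pos: [489.3, -94.6, 144.2]
tcp_rot: [-3.124, -0.005, 1.573]
ft_force: [-0.1, 0.2, 1.0]
opening: 0.634
```

```bash
python3 pl.py 489 -96.6 21 1.5708 6 60
python3 - <<'E'
from h import *
p=eyes.read_camera("wrist"); save(p,"pics/w11.png"); print(proj(p,(489,-96.6,70)))
E
```

```text
t 19.95 [489.3 -94.6 144.2] [-3.124 -0.005  1.573] 60.3 [-0.1  0.2  1. ]
-0.4 0.3 20.5 0.000 60; -0.4 0.3 20.5 0.000 60; -0.4 0.3 20.5 0.000 60; -0.4 0.3 20.5 0.000 60; -0.4 0.3 20.5 0.000 60; -0.4 0.3 20.5 0.000 60
[282.13827058 217.04025688]
```

View pics/w11.png

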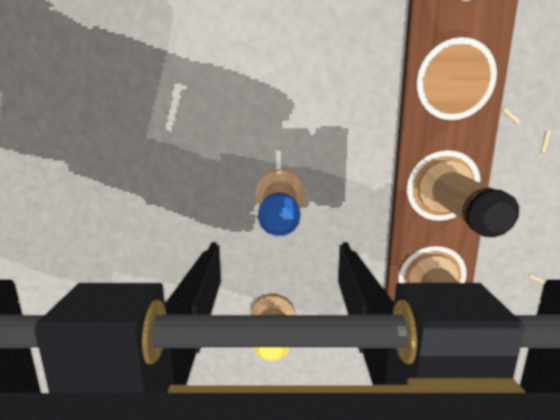

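Call:
send_rows(
  plan="-0.4 0 15 0 60; -0.4 0 20 0 60; -0.2 0 20 0 60; 0 0 20 0 60; 0 0 12 0 60; 0 0 0 0 60",
)

```text
t: 20.6
eef_pos: [492.4, -95.9, 57.8]
tcp_rot: [-3.131, -0.003, 1.574]
ft_force: [0.6, -1.0, 0.6]
opening: 0.626
```

```bash
python3 pl.py 488.5 -96.6 21 1.5708 2 60
```

```text
t 20.6 [492.4 -95.9  57.8] [-3.131e+00 -3.000e-03  1.574e+00] 59.5 [ 0.6 -1.   0.6]
-0.4 -1.8 18.4 0.002 60; -0.4 -1.8 18.4 0.002 60
```

Call:
send_rows(
  plan="-0.4 -2.5 14 0 60; -0.4 -2 14 0 60; 0 -1 7 0 60; 0 0 0 0 60; 0 0 0 0 60",
)

```text
t: 21.1
eef_pos: [489.7, -97.3, 25.4]
tcp_rot: [-3.136, -0.001, 1.575]
ft_force: [-0.5, 0.1, -0.5]
opening: 0.629
```

```bash
python3 pl.py 488.5 -96.6 21 1.5708 2 60
python3 - <<'E'
from h import *
p=eyes.read_camera("wrist"); save(p,"pics/w12.png")
E
```

```text
t 21.1 [489.7 -97.3  25.4] [-3.136e+00 -1.000e-03  1.575e+00] 59.8 [-0.5  0.1 -0.5]
0.4 -0.6 2.2 0.002 60; 0.3 -0.6 2.2 0.002 60
```

View pics/w12.png

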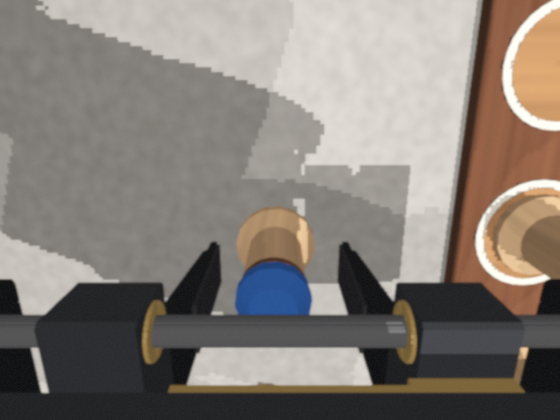

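Call:
send_rows(
  plan="0.5 -1.5 3 0 60; 0 0 0 0 60; 0 0 0 0 44; 0 0 0 0 36; 0 0 0 0 20; 0 0 0 0 20; 0 0 0 0 20; 0 0 0 0 20",
)

```text
t: 21.95
eef_pos: [489.0, -97.0, 23.9]
tcp_rot: [-3.139, 0.0, 1.575]
ft_force: [-0.2, -0.3, -0.1]
opening: 0.321
```

Call:
send_rows(
  plan="0 0 -5 0 20; 0 0 -15 0 20; 0 0 -30 0 20; 0 0 -30 0 20; 0 0 -30 0 20; 0 0 -25 0 20; 0 0 0 0 20",
)

```text
t: 22.65
eef_pos: [488.6, -96.7, 164.8]
tcp_rot: [-3.136, -0.001, 1.575]
ft_force: [0.3, 0.3, -0.7]
opening: 0.323
```

```bash
python3 pl.py 624 -0.6 150 1.5708 6 20
```

```text
t 22.65 [488.6 -96.7 164.8] [-3.136e+00 -1.000e-03  1.575e+00] 30.7 [ 0.3  0.3 -0.7]
15.9 22.6 2.4 0.001 20; 15.9 22.6 2.4 0.001 20; 16.0 22.6 2.4 0.001 20; 16.0 22.6 2.4 0.001 20; 16.0 22.6 2.4 0.001 20; 16.0 22.6 2.4 0.001 20
```

Call:
send_rows(
  plan="10 13 0 0 20; 18 25 0 0 20; 20 28 0 0 20; 20 28 0 0 20; 16 24 0 0 20; 8 12 0 0 20; 0 2 0 0 20; 0 0 0 0 20",
)

```text
t: 23.45
eef_pos: [625.9, 4.6, 154.9]
tcp_rot: [-3.127, -0.003, 1.574]
ft_force: [-0.1, -0.4, -0.9]
opening: 0.321
```

```bash
python3 pl.py 624.5 -0.6 60 1.5708 5 20
```

```text
t 23.45 [625.9   4.6 154.9] [-3.127e+00 -3.000e-03  1.574e+00] 30.5 [-0.1 -0.4 -0.9]
-1.1 -0.0 19.0 0.001 20; -1.1 -0.0 19.0 0.001 20; -1.1 0.0 19.0 0.001 20; -1.1 0.0 19.0 0.001 20; -1.1 0.0 19.0 0.001 20
```

Call:
send_rows(
  plan="-1.5 0 15 0 20; -1.5 0 20 0 20; -1.2 0 20 0 20; -1 0 20 0 20; 0 0 14 0 20; 0 0 5 0 20; 0 0 0 0 20",
)

```text
t: 24.15
eef_pos: [619.9, -2.9, 55.5]
tcp_rot: [-3.122, -0.003, 1.57]
ft_force: [-1.4, 0.2, -0.6]
opening: 0.32
```

```bash
python3 pl.py 624.5 -0.6 37 1.5708 1 20
```

```text
t 24.15 [619.9  -2.9  55.5] [-3.122e+00 -3.000e-03  1.570e+00] 30.4 [-1.4  0.2 -0.6]
2.2 5.0 18.4 -0.001 20
```

Call:
send_rows(
  plan="1.2 2.5 5 0 20; 0.8 2 4 0 20; 0 0 3 0 20; 0 0 1 0 20; 0 0 0 0 20",
)

```text
t: 24.65
eef_pos: [625.2, -1.0, 43.5]
tcp_rot: [-3.125, -0.002, 1.569]
ft_force: [0.6, 0.4, -0.5]
opening: 0.32
```

```bash
python3 pl.py 624.5 -0.6 37 1.5708 1 20
python3 - <<'E'
from h import *
p=eyes.read_camera("wrist"); save(p,"pics/w13.png")
E
```

```text
t 24.65 [625.2  -1.   43.5] [-3.125e+00 -2.000e-03  1.569e+00] 30.4 [ 0.6  0.4 -0.5]
0.4 -0.6 6.5 -0.001 20
```

View pics/w13.png

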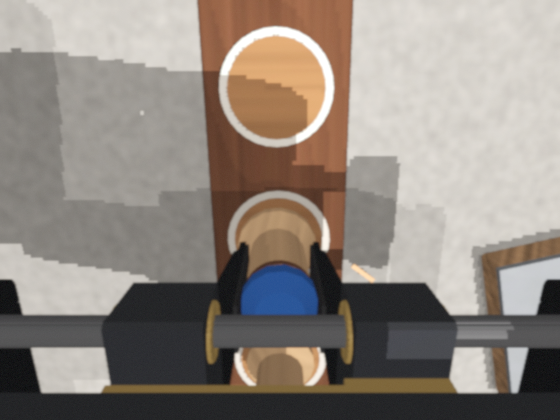

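Call:
send_rows(
  plan="0 0 2.5 0 20; 0 0 2.5 0 20; 0 0 1 0 20; 0 0 1 0 20; 0 0 0 0 20",
)

```text
t: 25.2
eef_pos: [625.1, -0.9, 36.3]
tcp_rot: [-3.125, -0.002, 1.57]
ft_force: [0.8, 0.4, -1.2]
opening: 0.321
```

Call:
send_rows(
  plan="0 0 0.7 0 20; 0 0 0.5 0 32; 0 0 0 0 34; 0 0 0 0 38; 0 0 0 0 46; 0 0 0 0 56; 0 0 0 0 60; 0 0 0 0 60",
)

```text
t: 26.0
eef_pos: [625.5, -1.0, 36.1]
tcp_rot: [-3.126, -0.002, 1.57]
ft_force: [-0.7, -0.1, 0.5]
opening: 0.618
```

```bash
python3 pl.py 628 -85.8 165 1.5708 4 20
python3 - <<'E'
from h import *
p=eyes.read_camera("wrist"); save(p,"pics/w14.png")
E
```

```text
t 26.0 [625.5  -1.   36.1] [-3.126e+00 -2.000e-03  1.570e+00] 58.8 [-0.7 -0.1  0.5]
-21.1 0.2 -32.3 -0.000 20; -21.1 0.2 -32.3 -0.000 20; -21.1 0.1 -32.3 -0.000 20; -21.1 0.1 -32.3 -0.000 20
```

View pics/w14.png

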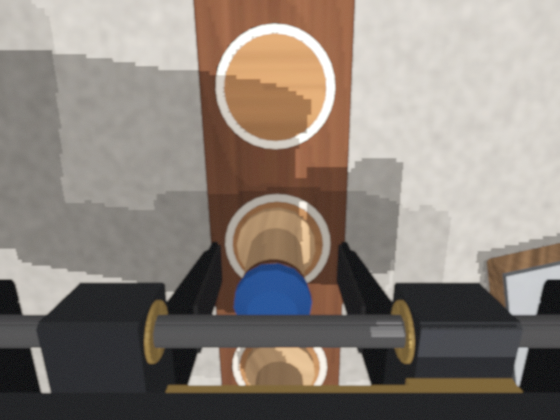

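Call:
send_rows(
  plan="0 0 -15 0 60; 0 0 -30 0 60; 0 0 -35 0 60; 0 0 -35 0 60; 0 0 -20 0 60; -12 -10 0 0 60; -28 -20 0 0 60; -32 -21 0 0 60",
)

```text
t: 26.85
eef_pos: [575.1, -73.1, 181.7]
tcp_rot: [-3.129, -0.002, 1.575]
ft_force: [-0.3, -1.2, -0.4]
opening: 0.63
```

Call:
send_rows(
  plan="-32 -21 0 0 60; -32 -21 0 0 60; -32 -21 0 0 60; -20 -14 0 0 60; -6 -4 0 0 60; 0 0 0 0 60",
)

```text
t: 27.45
eef_pos: [482.6, -203.5, 180.5]
tcp_rot: [-3.124, -0.003, 1.57]
ft_force: [0.3, -0.1, 0.0]
opening: 0.629
```

```bash
python3 pl.py 480 -220 120 1.5708 2 60
python3 - <<'E'
from h import *
p=eyes.read_camera("wrist"); save(p,"pics/w15.png"); print(proj(p,(480,-220,55)))
E
```

```text
t 27.45 [ 482.6 -203.5  180.5] [-3.124e+00 -3.000e-03  1.570e+00] 59.8 [ 0.3 -0.1  0. ]
-8.3 -0.8 30.3 -0.000 60; -8.3 -0.8 30.3 -0.000 60
[279.86202522 213.37073253]
```

View pics/w15.png

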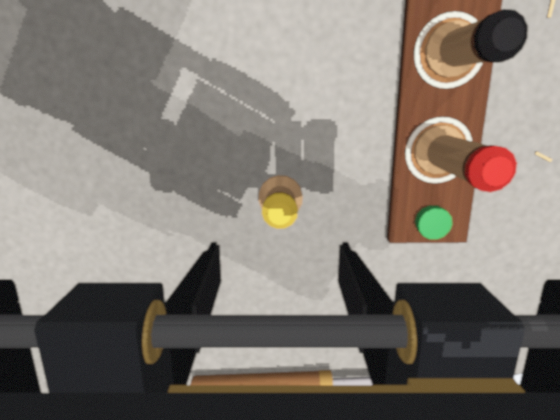

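Call:
send_rows(
  plan="-6 -0.5 15 0 60; -6 -0.8 25 0 60; -3 -0.8 25 0 60; 0 0 25 0 60; 0 0 12 0 60; 0 0 0 0 60",
)

```text
t: 28.1
eef_pos: [482.4, -212.8, 74.8]
tcp_rot: [-3.126, -0.003, 1.578]
ft_force: [0.3, -0.3, 0.1]
opening: 0.633
```

```bash
python3 pl.py 480 -220 15 1.5708 4 60
```

```text
t 28.1 [ 482.4 -212.8   74.8] [-3.126e+00 -3.000e-03  1.578e+00] 60.2 [ 0.3 -0.3  0.1]
-1.9 -0.4 15.0 0.002 60; -1.9 -0.4 15.0 0.002 60; -1.9 -0.4 15.0 0.002 60; -1.9 -0.4 15.0 0.002 60
```

Call:
send_rows(
  plan="-3 -1 12 0 60; -3 -1 14 0 60; -2 -1 14 0 60; 0 0 8 0 60; 0 0 0 0 60; 0 0 0 0 60",
)

```text
t: 28.7
eef_pos: [481.2, -219.5, 25.9]
tcp_rot: [-3.13, -0.001, 1.582]
ft_force: [0.2, 0.3, 0.0]
opening: 0.627
```

```bash
python3 pl.py 480 -220 16 1.5708 1 60;  python3 - <<'E'
from h import *
p=eyes.read_camera("wrist"); save(p,"pics/w16.png")
E
```

```text
t 28.7 [ 481.2 -219.5   25.9] [-3.130e+00 -1.000e-03  1.582e+00] 59.7 [0.2 0.3 0. ]
-0.5 -1.1 9.9 0.011 60
```

View pics/w16.png

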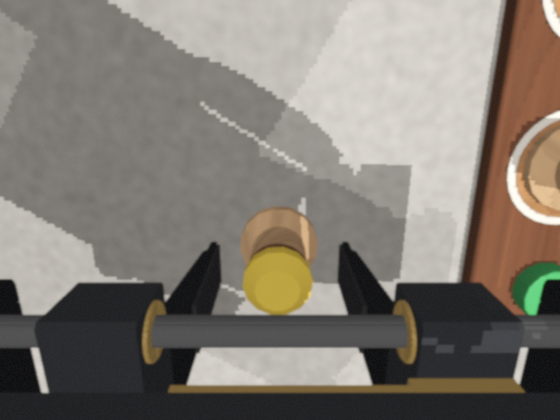

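Call:
send_rows(
  plan="-0.5 -0.8 5 0.01 60; 0 0 4 0 60; 0 0 1 0 60; 0 0 0 0 60",
)

```text
t: 29.15
eef_pos: [480.9, -220.2, 16.5]
tcp_rot: [-3.132, 0.0, 1.571]
ft_force: [-0.2, 0.2, 0.6]
opening: 0.633
```

Call:
send_rows(
  plan="0 0 1 0 60; 0 0 0 0 44; 0 0 0 0 36; 0 0 0 0 20; 0 0 0 0 20; 0 0 0 0 20; 0 0 0 0 20",
)

```text
t: 29.85
eef_pos: [481.0, -220.3, 15.7]
tcp_rot: [-3.132, 0.001, 1.571]
ft_force: [-0.7, -0.4, -1.4]
opening: 0.321
```

Call:
send_rows(
  plan="0 0 -5 0 20; 0 0 -15 0 20; 0 0 -30 0 20; 0 0 -35 0 20; 0 0 -35 0 20; 0 0 -30 0 20; 0 0 -10 0 20; 0 0 0 0 20",
)

```text
t: 30.65
eef_pos: [481.8, -219.7, 182.7]
tcp_rot: [-3.13, -0.001, 1.571]
ft_force: [-0.4, -0.1, -0.3]
opening: 0.322
```

```bash
python3 pl.py 623 84.2 170 1.5708 12 20;  python3 - <<'E'
from h import *
p=eyes.read_camera("wrist"); save(p,"pics/w17.png")
E
```

```text
t 30.65 [ 481.8 -219.7  182.7] [-3.130e+00 -1.000e-03  1.571e+00] 30.6 [-0.4 -0.1 -0.3]
25.3 11.8 0.9 0.000 20; 25.3 11.8 0.9 0.000 20; 25.3 11.8 0.9 0.000 20; 25.3 11.8 0.9 0.000 20; 25.3 11.8 0.9 0.000 20; 25.3 11.8 0.9 0.000 20; 25.3 11.8 0.9 0.000 20; 25.3 11.8 0.9 0.000 20; 25.3 11.8 0.9 0.000 20; 25.3 11.8 0.9 0.000 20; 25.3 11.8 0.9 0.000 20; 25.3 11.8 0.9 0.000 20
```

View pics/w17.png

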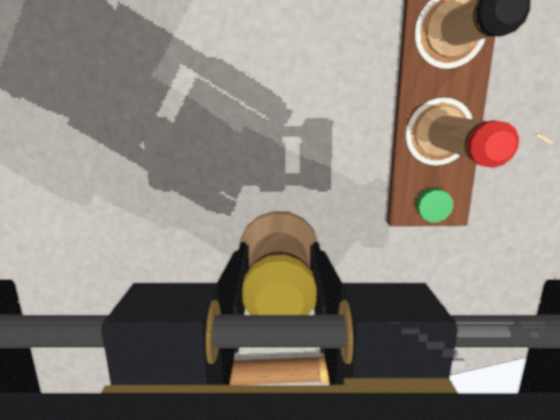

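Call:
send_rows(
  plan="13 6 0 0 20; 26 12 0 0 20; 30 14 0 0 20; 30 14 0 0 20; 30 14 0 0 20; 30 14 0 0 20; 30 14 0 0 20; 30 14 0 0 20",
)

```text
t: 31.5
eef_pos: [583.3, 11.5, 167.4]
tcp_rot: [-3.11, -0.007, 1.565]
ft_force: [-0.2, -0.3, -0.2]
opening: 0.324
```

```bash
python3 pl.py 623 84.2 150 1.5708 3 20
```

```text
t 31.5 [583.3  11.5 167.4] [-3.11  -0.007  1.565] 30.8 [-0.2 -0.3 -0.2]
24.3 13.3 5.5 -0.002 20; 24.3 13.3 5.5 -0.002 20; 24.2 13.4 5.5 -0.002 20
```

Call:
send_rows(
  plan="26 14 0 0 20; 22 13 0 0 20; 10 8 0 0 20; 2 3 0 0 20; 0 0 0 0 20; 0 0 0 0 20",
)

```text
t: 32.1
eef_pos: [620.2, 80.6, 157.1]
tcp_rot: [-3.096, -0.007, 1.57]
ft_force: [-0.6, -0.9, -0.3]
opening: 0.322
```

```bash
python3 pl.py 624 84.2 55 1.5708 5 20
```

```text
t 32.1 [620.2  80.6 157.1] [-3.096 -0.007  1.57 ] 30.7 [-0.6 -0.9 -0.3]
0.6 1.7 20.4 -0.000 20; 0.6 1.7 20.4 -0.000 20; 0.6 1.7 20.4 -0.000 20; 0.6 1.7 20.4 -0.000 20; 0.6 1.7 20.4 -0.000 20
```

Call:
send_rows(
  plan="0.7 1.7 15 0 20; 1 1.9 22 0 20; 1 1.9 22 0 20; 0.7 1.7 20 0 20; 0 1 12 0 20; 0 0 3 0 20; 0 0 0 0 20",
)

```text
t: 32.8
eef_pos: [622.5, 79.3, 56.6]
tcp_rot: [-3.096, -0.007, 1.563]
ft_force: [0.7, 0.4, -0.6]
opening: 0.322
```

```bash
python3 pl.py 624 84.2 29 1.5708 1 20
```

```text
t 32.8 [622.5  79.3  56.6] [-3.096 -0.007  1.563] 30.6 [ 0.7  0.4 -0.6]
4.7 2.7 27.5 -0.008 20
```

Call:
send_rows(
  plan="3 2 8 -0.004 20; 2 0.8 8 -0.003 20; 0 0 5 0 20; 0 0 2 0 20; 0 0 0 0 20",
)

```text
t: 33.3
eef_pos: [625.5, 84.9, 33.6]
tcp_rot: [-3.099, -0.007, 1.57]
ft_force: [-0.6, 0.2, -0.9]
opening: 0.322
```

```bash
python3 pl.py 624 84.2 28 1.5708 1 20;  python3 - <<'E'
from h import *
p=eyes.read_camera("wrist"); save(p,"pics/w18.png")
E
```

```text
t 33.3 [625.5  84.9  33.6] [-3.099 -0.007  1.57 ] 30.6 [-0.6  0.2 -0.9]
-0.7 -1.2 5.6 -0.001 20
```

View pics/w18.png

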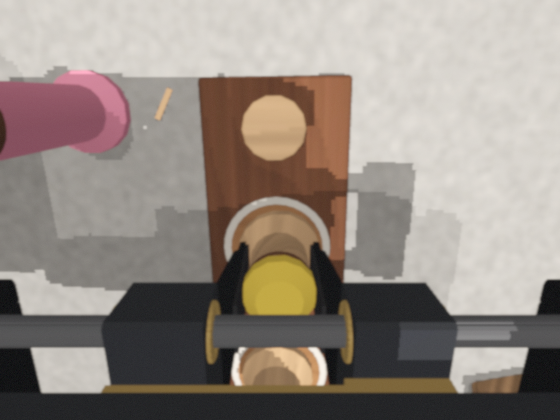

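Call:
send_rows(
  plan="-0.5 -1.2 2 0 20; 0 0 1.5 0 20; 0 0 0.8 0 20; 0 0 0 0 20",
)

```text
t: 33.75
eef_pos: [624.3, 84.3, 29.9]
tcp_rot: [-3.101, -0.007, 1.57]
ft_force: [0.3, 0.6, -0.9]
opening: 0.319
```

Call:
send_rows(
  plan="0 0 0.8 0 20; 0 0 0.7 0 20; 0 0 0.5 0 32; 0 0 0 0 34; 0 0 0 0 38; 0 0 0 0 46; 0 0 0 0 56; 0 0 0 0 60",
)

```text
t: 34.55
eef_pos: [624.5, 84.3, 28.1]
tcp_rot: [-3.101, -0.007, 1.57]
ft_force: [-0.3, 0.8, -0.1]
opening: 0.593
```

Call:
send_rows(
  plan="0 0 0 0 60; 0 0 -15 0 60; 0 0 -30 0 60; 0 0 -35 0 60; 0 0 -35 0 60; 0 0 -30 0 60; 0 0 -15 0 60; 0 0 0 0 60",
)

```text
t: 35.35
eef_pos: [631.1, 83.0, 200.5]
tcp_rot: [-3.103, -0.007, 1.57]
ft_force: [0.2, 0.4, -0.6]
opening: 0.631
```

Call:
send_rows(
  plan="0 -15 -5 0 60; 0 -28 0 0 60; 0 -30 0 0 60; 0 -30 0 0 60; 0 -30 0 0 60; 0 -10 0 0 60; 0 0 0 0 60",
)

```text
t: 36.05
eef_pos: [481.4, 82.8, 209.5]
tcp_rot: [-3.101, -0.007, 1.57]
ft_force: [0.6, 1.1, 0.2]
opening: 0.627
```

Run:
```python
from h import *
s=env.state(); print(s["t"],s["eef_pos"])
hz=dict(red=100,blue=70,yellow=55,black=85)
for n in ("top","scene"):
    p=eyes.read_camera(n); L=lmasks(p["image"]); save(p,f"pics/{n}F.png",(120,120,430,310) if n=="top" else (60,120,420,330),2.2)
    for k,h in hz.items():
        for c,a in blobs(L[k],12):
            x=capfit(p,c,h+12)
            if 560<x[0]<680 and abs(x[1])<280: print(n,k,c,a,x.round(1))
```

```text
36.05 [481.36116016  82.79601699 209.49585468]
top red [332.9 211.1] 47 [ 623.7 -165.8]
top red [192.7 223.9] 62 [585.7 254.7]
top blue [277.9 212.1] 69 [622.7  -0.8]
top yellow [250.1 212.2] 37 [623.4  85.5]
top black [305.2 211.3] 48 [624.2 -83.9]
scene red [360.9 170.6] 74 [602.6 247.1]
scene red [211.6 229.1] 110 [ 628.3 -170.6]
scene blue [278.5 214.9] 103 [628.5  -4.5]
scene yellow [309.6 207.9] 72 [624.9  85.2]
scene black [246.5 222.5] 102 [625.8 -88.7]
```

View pics/topF.png

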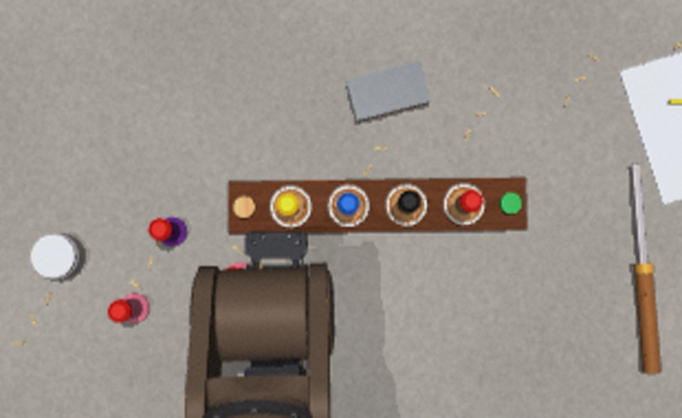

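View pics/sceneF.png

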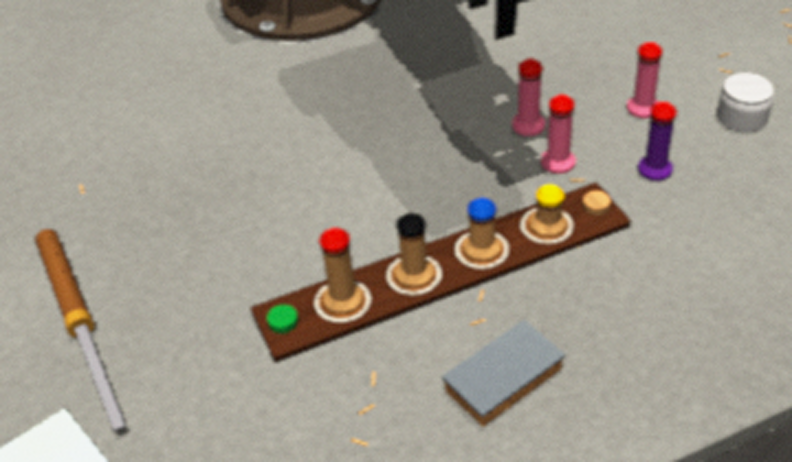

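All four stand upright inside their rings in the right order, the bystanders and look-alikes are where they were, and the arm is clear.

```bash
python3 -c "
from cell import job_done
print(job_done())"
```

```text
the job is handed in; nothing more can be done
None
```

All four finials stand upright on the board in height order. From the green button to the plain wooden button they are red, black, blue and yellow. I handed the job in at about 36 s of the 96 s allowed, with the gripper open and clear of everything.

- **Centring:** In the last top and scene pictures each finial sits inside its ring. The measured cap positions are within about 6 mm of the mark centres, and the average of the two cameras is within about 3 mm. The cameras disagreed by up to about 6 mm: the top view put red about 5 mm off centre, and the scene view put blue about 6 mm off. The wrist pictures taken just after releasing red, black and blue showed each foot centred; there was none for yellow.
- **Left alone:** In the last pictures the sanding block, wax tin, gouge and the pink and purple look-alikes appear where they started. One pink look-alike was partly hidden by the arm in the top view but showed upright in the scene view.
- **Tool tilt:** The tool picked up a tilt of up to about 2.6° during carries, so the finials settled by a millimetre or two on release; none fell.

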